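Tip up the slotted packing plate and lay it on the filing block

TASK

Two flat steel packing plates lie sunk in wooden tip-up rests, where fingers cannot get hold of them. Press down on the tail of the slotted plate (the end away from the slot) until its slotted end has tipped right up out of the rest, then take it by its two long edges and lay it flat on top of the bare pine block to the right of the rests, in the middle and lengthwise along it, ready for filing. Leave the plain plate lying undisturbed in its rest.

Things in the scene. Friction and masses are not known exactly. Their poses are not given: they have to be found in the camera images.
- slot_plate_mid (a point): Mid-point, half-way up, of the slotted steel plate: 120 mm (x) x 50 mm (y) x 5 mm (z), 0.2 kg, slot 16 x 50 mm open at its +x end; z out of its upper face. Level in its rest at first. Press it on its middle line 35 to 50 mm from this point toward -x with 3 to 10 N: a fingertip must go 7 to 13 mm down. Once tipped, it can be gripped across its width 20 to 50 mm from this point toward +x, over the slot too.
- slot_rest_tongue (a joint): Tilt of the pivoted tongue under the slotted plate: 0 rad level, 0.38 rad fully tipped (hard stop), slotted end about 26 mm up; 0.3 will do. The pivot is stiff: tongue and plate stay tipped when let go, a lip at the tail holds the plate. The tongue is 40 mm wide, its pivot 12 mm from the plate's centre toward -x. Tipped, the part to be gripped stands with its underside 5 to 15 mm above the rest's cheeks.
- block_top (a point): Centre of the top face of the pine block, a loose bare wooden block to the right of both rests, 150 mm long (y axis of this point), 65 mm wide (x), 33 mm high, 0.32 kg, standing on the bench. z points up.
- plain_plate_mid (a point): Mid-point, half-way up, of the plain plate: like the other, without slot; not to be moved. Both rests are alike, fixed, and may change places: dark wood, 132 x 71 mm, two cheeks 8 mm thick and 56 mm apart along the plate's long edges (3 mm gap), open at the ends. Cheek tops and the level plate's top are 40 mm above the bench. z up.

How it is judged:
By the outcome, as a careful person would: the job done as asked, in the order asked, and still so for the second after the job is handed in, with the robot touching nothing.
It also fails if it takes over 45 s, if anything falls off the work surface, if the arm or the gripper's body presses on something with over 40 N, if the wrist force passes 120 N, or if a joint passes its speed limit or range.

ROBOT

A 6-joint arm with a two-finger parallel gripper is mounted at the origin on a cart in front of the work surface, level with it; the furniture and walls round the work are solid. World frame = base frame: x ahead of the robot, y to its left, z up, the work surface at z = 0. Lengths are in m, angles in rad, forces in N, time in s.
With the tool pointing down it reaches from about 0.35 to 0.925 m from the base axis. Payload 6.4 kg.
Tool frame: the origin (TCP) lies midway between the tips of the shut fingers; the grasp point (between the pads) lies 19 mm behind it; y points along the fingers, z is the direction in which the jaws open and shut, and the axes are right-handed (so a half turn about y gives the same grasp; the last joint's range is limited). The gripper opens to 85 mm and grips with 20 to 120 N. Pads are 22 mm wide; open, the fingers measure 114 mm over their backs; the gripper's body (76 mm by 85 mm) begins 54 mm behind the grasp point. The pads swing forward as they close: fully open they stand 13 mm farther back than shut.
Start: joints at [-1.484, 0.245, 1.558, -0, 1.339, -0.174], TCP at [0.168, -0.628, 0.205] pointing down, gripper open.
Joint ranges: [-3.13, 3.13], [-1.02, 2.26], [0.13, 2.54], [-0.95, 4.09], [0.21, 2.88], [-2.74, 2.74]. Speed limits (rad/s): [2.57, 2.57, 3.14, 3.14, 3.14, 3.14].

INTERFACE

Orientations are given as a rotation vector (axis times angle).
In Python, from workcell import arm, viewer gives the robot as it stands. The module is installed in compiled form; this text tells all that it offers.
- The arm moves only by the tool arm_command, never from a script. Its argument "increments" is a list of rows, each an object with "xyz": the shift along the tool's x, y, z in mm, a list of three; "twist": the turn about the tool's y in rad. In form: [{"xyz": [x, y, z], "twist": twist}, ...]. A call has 1 to 20 rows; each row is the pose to reach, as a shift and turn from the pose commanded when the call began, along the tool's axes at that moment; what a row does not reach only later rows make up. A row lasts 1/8 s, in which the tool goes at most 62.5 mm and 10.7 degrees, less where a joint would pass 70% of its speed; a pose out of reach is approached as far as the arm can. A call with a gripper value outside its range is refused whole. "gripper" is the opening, from -1 (shut) to 1 (fully open), so that 0 is half open, set as the call begins (left out, the last holds). The fingers move at their own pace and stop on an object; the grip force is fixed at half the most. Time passes only in rows, so rows that repeat a pose let the fingers close. It gives the time, the measured TCP pose, the force and the opening at its end, in the units of the state.
- arm.state(): the state, without advancing time (a new reading comes with each control period).
- viewer.get_image(name): name is "side" or "top" or "wrist"; returns (picture, depth): 480x640x3 uint8, red, green, blue; 480x640 float32, m along the optical axis (not along the pixel's ray), 0 where there is no reading.
- viewer.camera_params(name): a dict with "intrinsics" (3x3 intrinsics, pixels), "rvec" (rotation vector, rad) and "tvec" (3), from world to camera coordinates, as OpenCV has them; the wrist camera has in their place "hand_eye" (4x4, takes a point from camera to tool coordinates, whose origin is the TCP and whose axes are the tool frame's). Camera axes: x right, y down, z forward; pixel columns grow to the right and rows downward; lengths in m; the calibration is good to about 2 mm. A picture is of the moment at which its call begins: read the wrist's pose just before it. camera_params takes no time and is no camera call.
- arm.sign_off(): hands the job in, once; it reports no verdict.
The state is a dict: "clock": time; "q": joint angles; "qd": joint speeds; "joint_torque": joint torques, N m; "eef_pos": TCP position; "eef_rot": TCP orientation; "ft_force": force on the tool from outside, world axes, zero at the start; "wrist_torque": the same for the moment, N m; "opening": finger opening in m.
Only numpy, scipy, OpenCV 4.12 (cv2) and the standard library are available. Lean on these libraries where they do the work, as an engineer would, in place of code of your own. Each camera call takes 0.05 s, during which the arm holds its last target.

## Working session

There is one attempt and no reset: what is moved stays moved. The work goes in short steps, Python scripts to look and compute and a tool call to move; the robot and the scene stay as the last step left them, time stands still between calls to the robot, and variables do not carry over. Pictures are saved under pics/ and viewed, and the job is handed in when it is done.

Besides the shell and the picture viewer there is one more tool, called after ">>>" in YAML: its name, and indented under it one key for each argument. arm_command: Moves the arm, as the interface text tells. Its arguments: {"type":"object","properties":{"increments":{"type":"array","items":{"type":"object","properties":{"xyz":{"type":"array","items":{"type":"number"}},"twist":{"type":"number"}}}},"gripper":{"type":"number"}},"required":["increments"]}

```bash
mkdir -p pics; cat > h.py <<'E'
import numpy as np, cv2
from workcell import arm, viewer
def grab(n,tag):
    s=arm.state(); im,d=viewer.get_image(n)
    cv2.imwrite(f'pics/{tag}.png',im[:,:,::-1]); np.savez(f'pics/{tag}.npz',im=im,d=d,p=s['eef_pos'],r=s['eef_rot'])
    return im,d,s
def cam(n,s=None):
    p=viewer.camera_params(n);K=np.array(p['intrinsics'])
    if 'rvec' in p:
        R=cv2.Rodrigues(np.array(p['rvec'],float))[0];t=np.array(p['tvec'],float).ravel()
        return K,R.T,-R.T@t   # cam->world
    H=np.array(p['hand_eye']);Rt=cv2.Rodrigues(np.array(s['eef_rot'],float))[0]
    return K,Rt@H[:3,:3],Rt@H[:3,3]+np.array(s['eef_pos'])
def onplane(uv,z,c):
    K,R,o=c;uv=np.atleast_2d(uv).astype(float)
    r=(R@np.linalg.inv(K)@np.c_[uv,np.ones(len(uv))].T).T
    return o+r*((z-o[2])/r[:,2])[:,None]
def proj(P,c):
    K,R,o=c;q=(K@(R.T@(np.atleast_2d(P)-o).T)).T
    return q[:,:2]/q[:,2:]
def cloud(d,c):
    K,R,o=c;v,u=np.mgrid[:480,:640]
    r=np.linalg.inv(K)@np.stack([u,v,np.ones_like(u)]).reshape(3,-1)
    return ((R@(r*d.ravel())).T+o).reshape(480,640,3)
E
python3 - <<'E'
from h import *
for n in ['side','top','wrist']: grab(n,n+'0')
s=arm.state()
for k,v in s.items(): print(k,np.round(v,4))
print(cv2.Rodrigues(np.array(s['eef_rot'],float))[0].round(3))
for n in ['side','top','wrist']:
  c=cam(n,s);print(n,c[2].round(3),c[1][:,2].round(3),c[0][0,0])
E
```

```text
clock 0.15
q [-1.4841  0.2457  1.5587  0.      1.3387 -0.1741]
qd [ 0.0001 -0.0025 -0.006  -0.0016 -0.0023  0.0009]
joint_torque [ 1.00000e-03 -4.29987e+01 -3.26551e+01 -1.00000e-04  3.60000e-03
 -0.00000e+00]
eef_pos [ 0.1676 -0.6275  0.2038]
eef_rot [-0.273   2.0838 -2.0807]
ft_force [-1.0523 -0.4837 -0.0334]
wrist_torque [0.0573 0.03   0.0062]
opening 0.0854
[[-0.966 -0.     0.258]
 [-0.258  0.002 -0.966]
 [-0.    -1.    -0.001]]
side [0.295 0.894 0.851] [ 0.196 -0.733 -0.651] 604.6158361480782
top [ 0.429 -0.027  1.082] [ 0.094  0.012 -0.995] 571.9550190234038
wrist [ 0.242 -0.607  0.374] [-0.295 -0.077 -0.953] 350.62335552426896
```

View pics/top0.png

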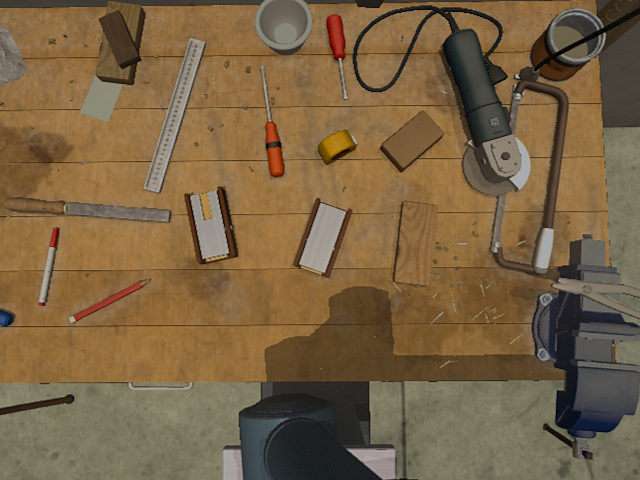

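View pics/side0.png

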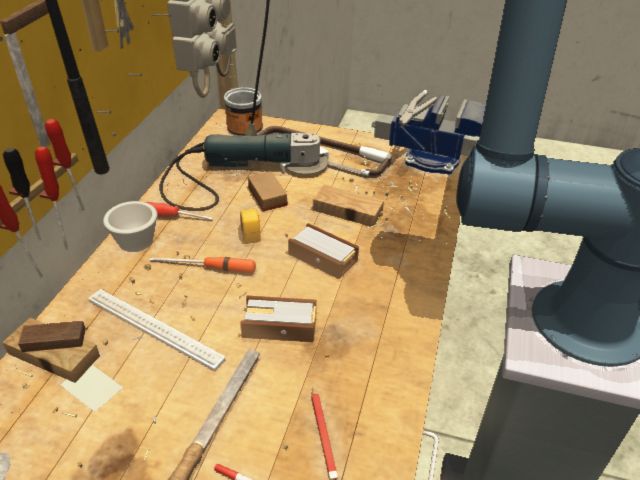

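View pics/wrist0.png

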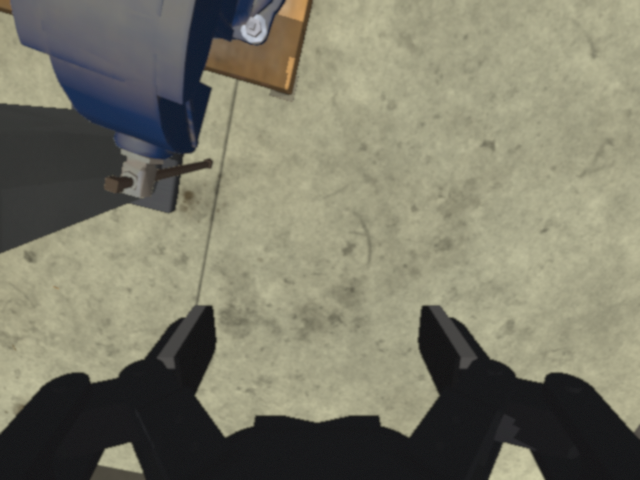

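The top view shows the slotted plate at about (211,226) with its slot toward the upper (+x) end. The plain plate is at (323,237) and the pine block at (415,243). I'll measure these next.

```bash
python3 - <<'E'
from h import *
D=np.load('pics/top0.npz');im=D['im'];d=D['d'];c=cam('top')
P=cloud(d,c)
hsv=cv2.cvtColor(im,cv2.COLOR_RGB2HSV)
z=P[...,2]
print('bench z',np.median(z[280:300,230:260]), 'plate z',np.median(z[225:250,200:212]),np.median(z[220:250,318:328]),'block z',np.median(z[220:260,408:425]))
def rect(mask,roi,zp,name):
    m=np.zeros((480,640),np.uint8);x0,y0,x1,y1=roi;m[y0:y1,x0:x1]=mask[y0:y1,x0:x1]*255
    cs=cv2.findContours(m,cv2.RETR_EXTERNAL,cv2.CHAIN_APPROX_NONE)[0];k=max(cs,key=cv2.contourArea)
    W=onplane(k[:,0],zp,c)[:,:2]
    r=cv2.minAreaRect((W*1000).astype(np.float32));b=cv2.boxPoints(r)
    e=[b[1]-b[0],b[2]-b[1]];l=max(e,key=np.linalg.norm);
    if l[0]<0:l=-l
    print(name,np.round(r[0],1),np.round(r[1],1),'long axis deg',np.degrees(np.arctan2(l[1],l[0])).round(2))
    cv2.drawContours(vis,[k],-1,(255,0,0),1)
vis=im.copy()
white=(hsv[...,1]<45)&(hsv[...,2]>120)
rect(white,(180,180,245,270),.04,'slotplate')
rect(white,(285,190,360,285),.04,'plain')
hi=(z>.022)&(z<.06)
rect(hi,(375,185,450,300),.033,'block')
rect(hi,(175,175,250,275),.04,'rest1')
rect(hi,(285,185,365,285),.04,'rest2')
cv2.imwrite('pics/v1.png',cv2.resize(vis[160:310,160:470,::-1],None,fx=2.5,fy=2.5,interpolation=cv2.INTER_NEAREST))
E
```

```text
bench z 8.18683788401664e-05 plate z 0.04036601377665239 0.040492431609111756 block z 0.03376070375886342
slotplate [561.1 178.9] [119.1  50.1] long axis deg 11.91
plain [534.3 -29.9] [ 52.1 119.8] long axis deg -19.73
block [ 523.5 -201.5] [ 66.5 150.2] long axis deg -7.73
rest1 [560.6 175.7] [133.6  74.9] long axis deg 11.96
rest2 [535.1 -30.5] [ 73.6 131.5] long axis deg -19.72
```

View pics/v1.png

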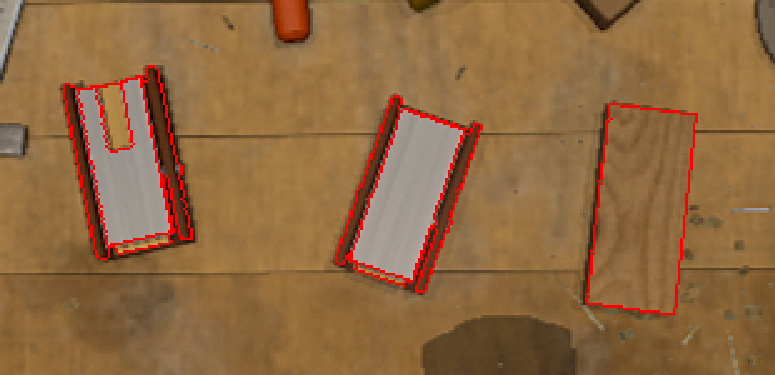

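```bash
python3 - <<'E'
from h import *
D=np.load('pics/top0.npz');d=D['d'];P=cloud(d,cam('top'));P=P[d>0]
for y in np.arange(-.75,.3,.1):
    m=(abs(P[:,1]-y)<.05)
    print(round(y,2),[ (round(x,2),round(P[m&(abs(P[:,0]-x)<.05)][:,2].max(),3)) for x in np.arange(.15,.7,.1) if (m&(abs(P[:,0]-x)<.05)).any()])
s=arm.state();R=cv2.Rodrigues(np.array(s['eef_rot'],float))[0]
# desired
a=np.radians(11.91); ux=np.array([np.cos(a),np.sin(a),0]);C=np.array([.5611,.1789,0])
zt=-np.array([-ux[1],ux[0],0]); Rd=np.c_[np.cross([0,0,-1],zt),[0,0,-1],zt]
print('rel rot (tool)',cv2.Rodrigues(R.T@Rd)[0].ravel().round(4))
for z in(.3,.08):
  print((R.T@((C-.046*ux+[0,0,z])-np.array(s['eef_pos']))*1000).round(1))
E
```

```text
-0.75 [(np.float64(0.15), np.float64(-0.916))]
-0.65 [(np.float64(0.15), np.float64(-0.916))]
-0.55 [(np.float64(0.15), np.float64(-0.917)), (np.float64(0.25), np.float64(0.162)), (np.float64(0.35), np.float64(0.162)), (np.float64(0.45), np.float64(0.142)), (np.float64(0.55), np.float64(0.094)), (np.float64(0.65), np.float64(0.008))]
-0.45 [(np.float64(0.15), np.float64(0.109)), (np.float64(0.25), np.float64(0.161)), (np.float64(0.35), np.float64(0.162)), (np.float64(0.45), np.float64(0.143)), (np.float64(0.55), np.float64(0.094)), (np.float64(0.65), np.float64(0.032))]
-0.35 [(np.float64(0.15), np.float64(-0.909)), (np.float64(0.25), np.float64(0.008)), (np.float64(0.35), np.float64(0.017)), (np.float64(0.45), np.float64(0.025)), (np.float64(0.55), np.float64(0.024)), (np.float64(0.65), np.float64(0.092))]
-0.25 [(np.float64(0.15), np.float64(-0.913)), (np.float64(0.25), np.float64(0.008)), (np.float64(0.35), np.float64(0.012)), (np.float64(0.45), np.float64(0.039)), (np.float64(0.55), np.float64(0.04)), (np.float64(0.65), np.float64(0.04))]
-0.15 [(np.float64(0.15), np.float64(0.00
[... 547 characters left out ...]
loat64(0.007)), (np.float64(0.45), np.float64(0.045)), (np.float64(0.55), np.float64(0.045)), (np.float64(0.65), np.float64(0.033))]
0.15 [(np.float64(0.15), np.float64(0.007)), (np.float64(0.25), np.float64(0.006)), (np.float64(0.35), np.float64(0.009)), (np.float64(0.45), np.float64(0.045)), (np.float64(0.55), np.float64(0.047)), (np.float64(0.65), np.float64(0.047))]
0.25 [(np.float64(0.15), np.float64(-0.912)), (np.float64(0.25), np.float64(0.006)), (np.float64(0.35), np.float64(0.007)), (np.float64(0.45), np.float64(0.041)), (np.float64(0.55), np.float64(0.047)), (np.float64(0.65), np.float64(0.044))]
rel rot (tool) [ 0.0015  0.0529 -0.0002]
[-542.3  -95.  -680.3]
[-542.2  125.  -679.9]
```

>>> arm_command:
  increments:
    - {"xyz": [0,-60,0],"twist": 0.05}
    - {"xyz": [-30,-90,-40],"twist": 0.053}
    - {"xyz": [-60,-95,-80],"twist": 0.053}
    - {"xyz": [-100,-95,-120],"twist": 0.053}
    - {"xyz": [-140,-95,-165],"twist": 0.053}
    - {"xyz": [-180,-95,-210],"twist": 0.053}
    - {"xyz": [-220,-95,-260],"twist": 0.053}
    - {"xyz": [-260,-95,-310],"twist": 0.053}
    - {"xyz": [-300,-95,-360],"twist": 0.053}
    - {"xyz": [-340,-95,-410],"twist": 0.053}
    - {"xyz": [-380,-95,-460],"twist": 0.053}
    - {"xyz": [-420,-95,-510],"twist": 0.053}
    - {"xyz": [-460,-95,-560],"twist": 0.053}
    - {"xyz": [-500,-95,-610],"twist": 0.053}
    - {"xyz": [-530,-80,-660],"twist": 0.053}
    - {"xyz": [-542,-40,-680],"twist": 0.053}
    - {"xyz": [-542,20,-680],"twist": 0.053}
    - {"xyz": [-542,80,-680],"twist": 0.053}
    - {"xyz": [-542,125,-680],"twist": 0.053}
    - {"xyz": [-542,125,-680],"twist": 0.053}
  gripper: -1

```text
clock: 2.65
eef_pos: [0.5123, 0.1683, 0.0757]
eef_rot: [-0.23, 2.116, -2.116]
ft_force: [-0.2, 0.1, 0.9]
opening: 0.0004
```

```bash
python3 - <<'E'
from h import *
im,d,s=grab('wrist','w1')
s=arm.state();R=cv2.Rodrigues(np.array(s['eef_rot'],float))[0]
print(R.round(4),np.round(s['eef_pos'],4),np.round(s['q'],2))
a=np.radians(11.91); ux=np.array([np.cos(a),np.sin(a),0]);C=np.array([.5611,.1789,0])
print((R.T@((C-.046*ux+[0,0,.044])-np.array(s['eef_pos']))*1000).round(1))
E
```

```text
[[-9.785e-01 -3.100e-03  2.063e-01]
 [-2.063e-01 -3.000e-04 -9.785e-01]
 [ 3.000e-03 -1.000e+00 -4.000e-04]] [0.515  0.1686 0.0789] [0.11 0.15 1.92 0.   1.08 1.47]
[-1.4 34.9 -0.5]
```

View pics/w1.png

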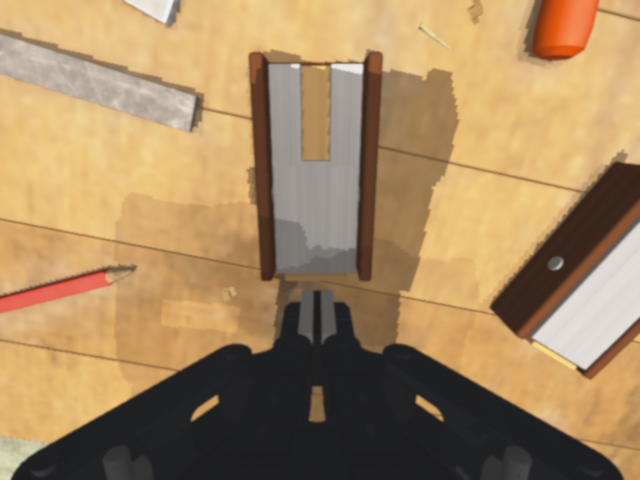

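The wrist view shows the shut fingertips at (317,300), lined up with the plate's middle line at about (316,170). The slot is at the far end. Next I press down on the tail.

>>> arm_command:
  increments:
    - {"xyz": [-1.5,20,-0.5],"twist": 0}
    - {"xyz": [-1.5,34,-0.5],"twist": 0}
    - {"xyz": [-1.5,37,-0.5],"twist": 0}
    - {"xyz": [-1.5,38,-0.5],"twist": 0}
    - {"xyz": [-1.5,39,-0.5],"twist": 0}
    - {"xyz": [-1.5,40,-0.5],"twist": 0}
    - {"xyz": [-1.5,41,-0.5],"twist": 0}
    - {"xyz": [-1.5,42,-0.5],"twist": 0}
    - {"xyz": [-1.5,43,-0.5],"twist": 0}
    - {"xyz": [-1.5,44,-0.5],"twist": 0}
    - {"xyz": [-1.5,45,-0.5],"twist": 0}
    - {"xyz": [-1.5,45,-0.5],"twist": 0}

```text
clock: 4.2
eef_pos: [0.5172, 0.1695, 0.0346]
eef_rot: [-0.221, 2.112, -2.112]
ft_force: [-0.3, -0.7, 0.6]
opening: -0.0002
```

>>> arm_command:
  increments:
    - {"xyz": [0,1,0],"twist": 0}
    - {"xyz": [0,2,0],"twist": 0}
    - {"xyz": [0,3,0],"twist": 0}

```text
clock: 4.58
eef_pos: [0.5173, 0.1695, 0.0316]
eef_rot: [-0.22, 2.112, -2.112]
ft_force: [0.2, 0.1, -0.0]
opening: -0.0
```

```bash
python3 - <<'E'
from h import *
im,d,s=grab('wrist','w2')
print(np.round(arm.state()['ft_force'],2),s['eef_pos'])
grab('side','s2')
cv2.imwrite('pics/s2c.png',cv2.resize(cv2.imread('pics/s2.png')[250:370,190:370],None,fx=4,fy=4))
E
```

```text
[-0.27 -0.38  0.87] [0.51728933 0.16953039 0.0316032 ]
```

View pics/w2.png

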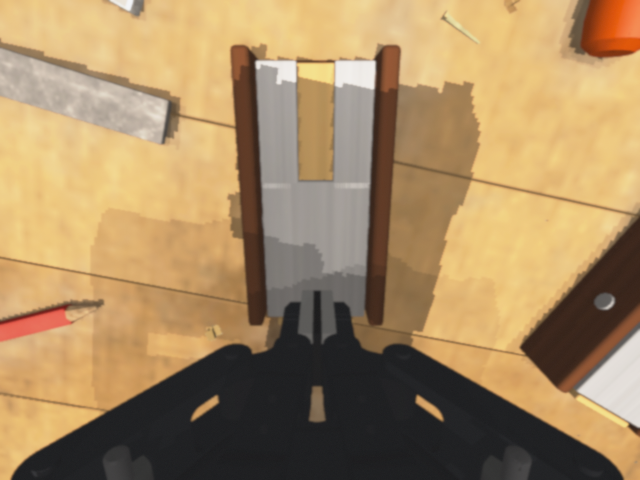

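View pics/s2c.png

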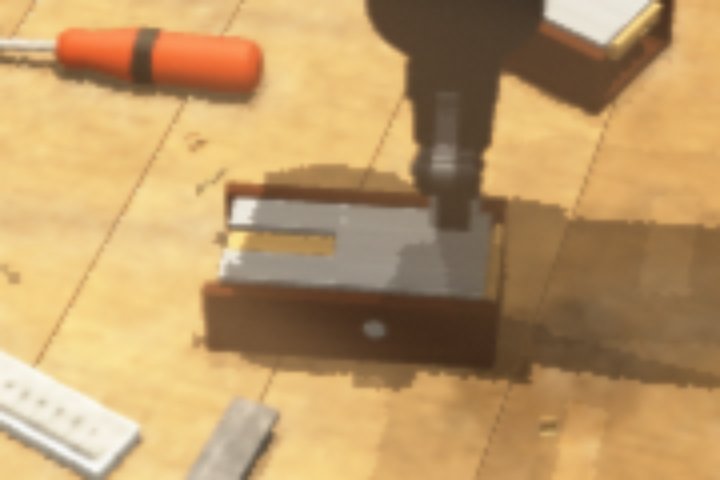

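```bash
python3 - <<'E'
from h import *
for t in ['w1','w2']:
    D=np.load(f'pics/{t}.npz');s=dict(eef_pos=D['p'],eef_rot=D['r']);P=cloud(D['d'],cam('wrist',s))
    a=np.radians(11.91); ux=np.array([np.cos(a),np.sin(a)]);uy=np.array([-ux[1],ux[0]])
    L=(P[...,:2]-[.5611,.1789]);x=L@ux;y=L@uy
    for xx in np.arange(-.055,.06,.01):
        m=(abs(x-xx)<.004)&(abs(abs(y)-.016)<.005)&(D['d']>0)
        c=(abs(x-xx)<.004)&(abs(abs(y)-.032)<.003)&(D['d']>0)
        print(t,round(xx,3),np.median(P[m][:,2]).round(4) if m.any() else None,np.median(P[c][:,2]).round(4) if c.any() else None)
E
```

```text
w1 -0.055 0.0413 0.165
w1 -0.045 0.1457 0.173
w1 -0.035 0.1825 0.1631
w1 -0.025 0.0412 0.0412
w1 -0.015 0.0413 0.0411
w1 -0.005 0.0412 0.0411
w1 0.005 0.0413 0.0412
w1 0.015 0.0413 0.0411
w1 0.025 0.0412 0.0412
w1 0.035 0.0412 0.0411
w1 0.045 0.0412 0.0412
w1 0.055 0.0412 0.0411
w2 -0.055 0.0411 0.1198
w2 -0.045 0.0412 0.1289
w2 -0.035 0.1065 0.1226
w2 -0.025 0.1454 0.0411
w2 -0.015 0.0412 0.0411
w2 -0.005 0.0412 0.0411
w2 0.005 0.0412 0.0411
w2 0.015 0.0412 0.0411
w2 0.025 0.0412 0.0411
w2 0.035 0.0412 0.0411
w2 0.045 0.0412 0.0411
w2 0.055 0.0412 0.0411
```

```bash
python3 - <<'E'
from h import *
for t in ['w1','w2','s2']:
    D=np.load(f'pics/{t}.npz');s=dict(eef_pos=D['p'],eef_rot=D['r']);c=cam('wrist' if t!='s2' else 'side',s);P=cloud(D['d'],c)
    if t!='s2':
        for v in range(280,350,5): print(t,v,(P[v,308]*1000).round(1),(P[v,326]*1000).round(1))
    else:
        # finger region in side crop
        print('TCP proj',proj(D['p'],c).round(1),proj(D['p']+[0,0,.01],c).round(1))
        for v in range(295,312): print(v,(P[v,304]*1000).round(1),D['im'][v,304])
E
```

```text
w1 280 [495.2 171.1  39.1] [497.8 159.8  39.4]
w1 285 [472.8 167.5  -0.9] [4.763e+02 1.541e+02 4.000e-01]
w1 290 [469.5 166.8   0.9] [472.7 153.3   1.5]
w1 295 [522.3 174.7 113.4] [523.8 167.3 113.2]
w1 300 [521.5 174.4 116.1] [523.1 167.2 116.2]
w1 305 [522.  174.4 121.1] [523.1 167.3 120.6]
w1 310 [522.  174.3 125.1] [523.5 167.5 125.3]
w1 315 [522.2 174.2 129.2] [522.7 167.4 127.5]
w1 320 [521.8 174.1 132. ] [522.5 167.4 130.9]
w1 325 [521.9 174.  135.6] [523.6 167.8 136.2]
w1 330 [522.4 174.  139.6] [522.9 167.7 138.4]
w1 335 [521.2 173.7 140.7] [523.  167.8 141.6]
w1 340 [523.1 174.  146.6] [524.5 168.2 146.8]
w1 345 [523.4 174.  149.7] [524.3 168.3 149.3]
w2 280 [521.3 175.3  41.5] [523.1 166.5  41.4]
w2 285 [518.6 174.8  41.4] [520.4 166.   41.4]
w2 290 [515.9 174.2  41.4] [517.7 165.4  41.3]
w2 295 [526.4 175.7  68.1] [528.1 168.3  68.4]
w2 300 [525.8 175.5  71.6] [527.7 168.3  72.2]
w2 305 [525.9 175.4  76. ] [527.8 168.5  76.6]
w2 310 [526.1 175.4  80.3] [527.8 168.6  80.7]
w2 315 [525.6 175.2  83.2] [528.1 168.7  85.2]
w2 320 [526.1 175.2  87.7] [527.7 168.8  88.2]
w2 325 
[... 175 characters left out ...]
02.1]
w2 345 [527.4 175.  105.2] [528.8 169.4 105.5]
TCP proj [[302.3 315.4]] [[302.3 311.6]]
295 [496.2 228.5 147.7] [85 66 47]
296 [496.5 227.6 144.5] [85 65 45]
297 [499.5 217.8 131.6] [82 63 43]
298 [505.3 198.3 108.5] [81 62 42]
299 [510.3 181.8  88.4] [81 63 44]
300 [510.1 182.4  86.6] [80 62 42]
301 [510.7 180.6  82.1] [81 63 43]
302 [510.5 181.2  80.2] [81 62 44]
303 [510.8 180.   76.4] [81 62 44]
304 [511.4 178.1  71.7] [80 61 43]
305 [510.6 180.6  71.9] [79 61 43]
306 [510.9 179.7  68.4] [79 62 43]
307 [511.1 178.9  64.9] [88 72 56]
308 [516.4 161.4  43.1] [112  99  83]
309 [515.7 163.7  43. ] [114 101  85]
310 [515.5 164.5  41.2] [116 102  87]
311 [514.6 167.4  41.8] [115 102  87]
```

```bash
python3 - <<'E'
from h import *
print(np.array(viewer.camera_params('wrist')['hand_eye']).round(4))
for t in ['wrist0','w1','w2']:
    D=np.load(f'pics/{t}.npz');s=dict(eef_pos=D['p'],eef_rot=D['r']);c=cam('wrist',s);P=cloud(D['d'],c)
    R=cv2.Rodrigues(D['r'])[0];T=(P-D['p'])@R*1000  # tool coords
    m=(D['d']>0)&(D['d']<.25)&(abs(T[...,2])<70)
    m[:,:]&=T[...,1]<15
    y=T[...,1][m]; print(t,'max tool y of hand pixels',np.percentile(y,[50,90,99,100]).round(1))
    for u in ([205,212,425,432] if t=='wrist0' else [305,325]):
        col=[(v,T[v,u].round(1)) for v in range(285,345,4) if m[v,u]]
        print(u,col[:4])
E
```

```text
[[ 5.000e-04  9.524e-01  3.047e-01 -7.710e-02]
 [ 3.000e-04 -3.047e-01  9.524e-01 -1.704e-01]
 [ 1.000e+00 -4.000e-04 -4.000e-04 -4.000e-04]
 [ 0.000e+00  0.000e+00  0.000e+00  1.000e+00]]
wrist0 max tool y of hand pixels [-104.1  -72.9  -47.5  -39.8]
205 [(305, array([-10.1, -45.2, -45. ])), (309, array([-10. , -48.2, -44.1])), (313, array([-10.1, -51.6, -43.1])), (317, array([ -8.2, -51.3, -43.3]))]
212 [(309, array([ -6.7, -42.3, -43.4])), (313, array([ -5. , -42.5, -43.5])), (317, array([ -4. , -44. , -43.1])), (321, array([ -2.2, -44. , -43.3]))]
425 [(305, array([ -9.8, -44.7,  42.8])), (309, array([ -9.1, -46.7,  42.3])), (313, array([ -8.2, -48.1,  42. ])), (317, array([ -6.5, -48.3,  42.1]))]
432 [(305, array([ -9.7, -44.5,  45.7])), (309, array([ -9.9, -48.2,  44.5])), (313, array([ -9.8, -51.1,  43.6])), (317, array([ -9.6, -53.7,  42.8]))]
w1 max tool y of hand pixels [-103.3  -77.6  -42.1  -31.5]
305 [(293, array([-10.1, -34.5,  -5.5])), (297, array([-10.9, -39.7,  -5.3])), (301, array([ -9.7, -41.1,  -5.3])), (305, array([-10.1, -45.2,  -5.2]))]
325 [(293, array([ -9.9, -34. ,   3. ])), (297, array([ -9.7, -37.5,   3. ])), (301, array([ -9.7, -41. ,   2.9])), (305, array([-10.2, -45.3,   2.8]))]
w2 max tool y of hand pixels [-83.8  -8.6   1.5  14.2]
305 [(285, array([ -2.6, -10.4,  -6.4])), (289, array([ -0.2, -10. ,  -6.4])), (293, array([-10.4, -35. ,  -5.5])), (297, array([-10.4, -38.9,  -5.4]))]
325 [(285, array([-2.1, -9.4,  3.6])), (289, array([ 0.2, -9.2,  3.7])), (293, array([ -9.5, -33.4,   3.1])), (297, array([ -9.8, -37.7,   3. ]))]
```

The wrist depth and the side view agree that the real fingertips sit about 33 mm behind the reported TCP. That explains why there was no contact. The plate is still level, and I'll approach by force from here.

>>> arm_command:
  increments:
    - {"xyz": [0,12,0],"twist": 0}
    - {"xyz": [0,19,0],"twist": 0}
    - {"xyz": [0,20,0],"twist": 0}
    - {"xyz": [0,21,0],"twist": 0}
    - {"xyz": [0,22,0],"twist": 0}
    - {"xyz": [0,23,0],"twist": 0}

```text
clock: 5.42
eef_pos: [0.5142, 0.169, 0.0077]
eef_rot: [-0.23, 2.114, -2.116]
ft_force: [-10.5, -3.0, 8.9]
opening: -0.0001
```

>>> arm_command:
  increments:
    - {"xyz": [0,1,0],"twist": 0}
    - {"xyz": [0,2,0],"twist": 0}
    - {"xyz": [0,3,0],"twist": 0}

```text
clock: 5.8
eef_pos: [0.5131, 0.1688, 0.004]
eef_rot: [-0.233, 2.115, -2.117]
ft_force: [-10.7, -4.3, 7.8]
opening: -0.0001
```

```bash
python3 - <<'E'
from h import *
im,d,s=grab('wrist','w3')
print(np.round(arm.state()['ft_force'],2),s['eef_pos'])
grab('side','s3')
cv2.imwrite('pics/s3c.png',cv2.resize(cv2.imread('pics/s3.png')[250:370,190:370],None,fx=4,fy=4))
D=np.load(f'pics/w3.npz');P=cloud(D['d'],cam('wrist',s))
a=np.radians(11.91); ux=np.array([np.cos(a),np.sin(a)]);uy=np.array([-ux[1],ux[0]])
L=(P[...,:2]-[.5611,.1789]);x=L@ux;y=L@uy
for xx in np.arange(-.055,.06,.01):
    m=(abs(x-xx)<.004)&(abs(abs(y)-.016)<.005)&(D['d']>0)
    print(round(xx,3),np.median(P[m][:,2]).round(4) if m.any() else None)
E
```

```text
[-10.36  -3.27   6.54] [0.51308409 0.16875045 0.00404703]
-0.055 0.0278
-0.045 0.0616
-0.035 0.1087
-0.025 0.0389
-0.015 0.0413
-0.005 0.0446
0.005 0.048
0.015 0.0514
0.025 0.0548
0.035 0.0582
0.045 0.0616
0.055 0.0579
```

View pics/w3.png

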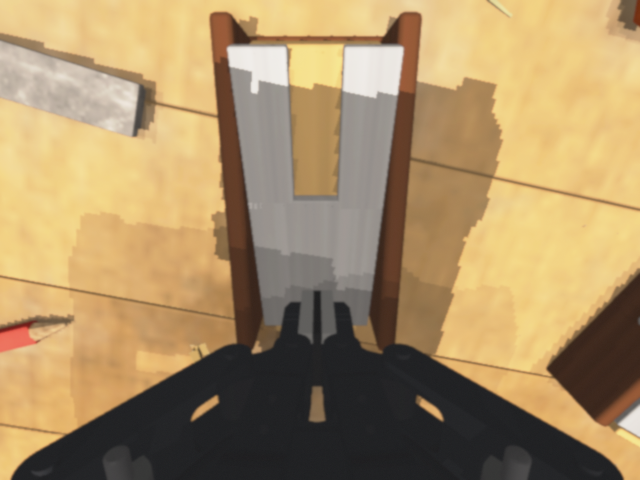

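View pics/s3c.png

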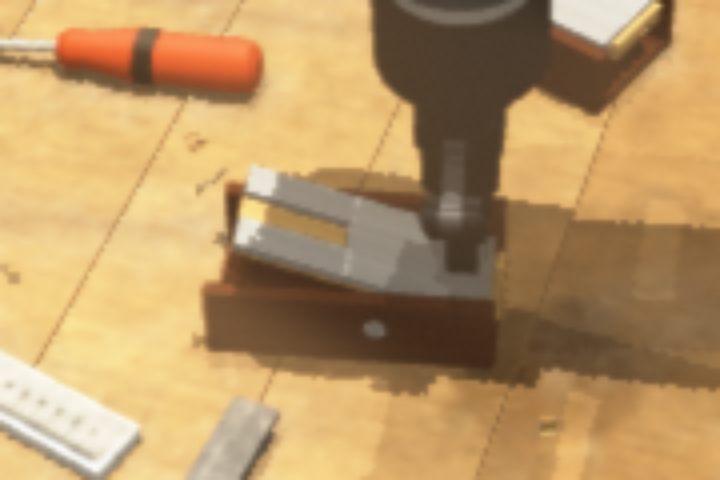

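The plate tips to about 0.33 rad, with its slotted end at (315,40) in the wrist view now standing above the cheeks. I'll go a little farther toward the stop.

>>> arm_command:
  increments:
    - {"xyz": [2,0.5,0],"twist": 0}
    - {"xyz": [3,1,0],"twist": 0}
    - {"xyz": [3,2,0],"twist": 0}
    - {"xyz": [3,2,0],"twist": 0}

```text
clock: 6.4
eef_pos: [0.5129, 0.1687, 0.0032]
eef_rot: [-0.225, 2.113, -2.114]
ft_force: [-7.3, -1.5, 5.6]
opening: 0.0005
```

>>> arm_command:
  increments:
    - {"xyz": [0,1,0],"twist": 0}
    - {"xyz": [0,2,0],"twist": 0}
    - {"xyz": [0,2,0],"twist": 0}

```text
clock: 6.78
eef_pos: [0.5129, 0.1687, 0.0021]
eef_rot: [-0.226, 2.113, -2.114]
ft_force: [-10.8, -3.3, 14.6]
opening: 0.0004
```

>>> arm_command:
  increments:
    - {"xyz": [0,-6,0],"twist": 0}
    - {"xyz": [0,-30,0],"twist": 0}
    - {"xyz": [0,-70,0],"twist": 0}
    - {"xyz": [0,-100,0],"twist": 0}
    - {"xyz": [0,-100,0],"twist": 0}

```text
clock: 7.4
eef_pos: [0.5172, 0.1693, 0.1046]
eef_rot: [-0.212, 2.109, -2.108]
ft_force: [0.2, -0.3, -0.3]
opening: 0.0
```

>>> arm_command:
  increments:
    - {"xyz": [0,0,0],"twist": 0}
    - {"xyz": [0,0,0],"twist": 0}
  gripper: 1

```text
clock: 7.65
eef_pos: [0.5133, 0.1688, 0.0999]
eef_rot: [-0.223, 2.113, -2.113]
ft_force: [-0.6, -0.4, 0.0]
opening: 0.036
```

```bash
cat > tilt.py <<'E'
from h import *
import sys
t=sys.argv[1]
im,d,s=grab('wrist',t);c=cam('wrist',s);P=cloud(d,c)
print(s['eef_pos'],np.round(s['ft_force'],1),s['opening'])
a=np.radians(11.91); ux=np.array([np.cos(a),np.sin(a)]);uy=np.array([-ux[1],ux[0]])
L=(P[...,:2]-[.5611,.1789]);x=L@ux;y=L@uy
m=(abs(x)<.07)&(abs(y)<.0265)&(d>0)&(P[...,2]<.08)
# plane fit of plate
f=(x>-.0)&(x<.05)&(abs(abs(y)-.016)<.005)&(d>0)&(P[...,2]<.08)
A=np.c_[x[f],y[f],np.ones(f.sum())];k=np.linalg.lstsq(A,P[...,2][f],rcond=None)[0];print('plane',k,'tilt',np.arctan(k[0]))
on=m&(abs(P[...,2]-(k[0]*x+k[1]*y+k[2]))<.0025)
on=on.astype(np.uint8)*255
n=max(cv2.findContours(on,cv2.RETR_EXTERNAL,cv2.CHAIN_APPROX_NONE)[0],key=cv2.contourArea)[:,0]
q=np.c_[x[n[:,1],n[:,0]],y[n[:,1],n[:,0]]]*1000
q[:,0]/=np.cos(np.arctan(k[0]))
r=cv2.minAreaRect(q.astype(np.float32));print('rect centre in rest frame(x along slope)',r)
E
python3 tilt.py w4
```

```text
[0.51331156 0.16878519 0.09993766] [-0.6 -0.4  0. ] 0.035970494381585824
plane [ 0.39494743 -0.00142123  0.0475476 ] tilt 0.376143139779379
rect centre in rest frame(x along slope) ((-9.677684783935547, 1.1882648468017578), (50.19535827636719, 125.6793441772461), 89.9415054321289)
```

View pics/w4.png

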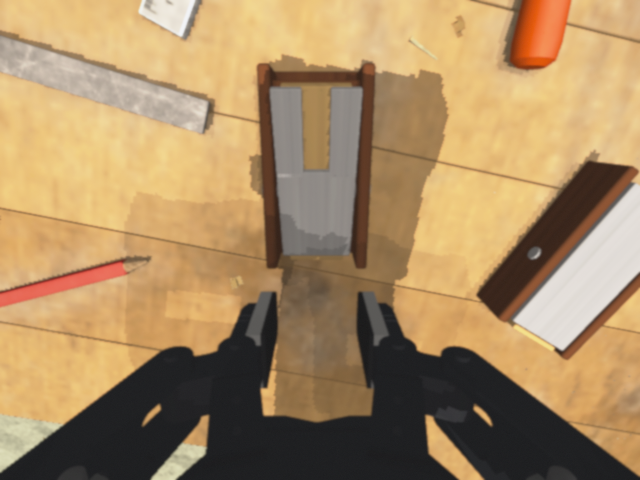

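```bash
python3 - <<'E'
from h import *
D=np.load('pics/w4.npz');s=dict(eef_pos=D['p'],eef_rot=D['r']);P=cloud(D['d'],cam('wrist',s))
R=cv2.Rodrigues(D['r'])[0];T=(P-D['p'])@R*1000
for u in (268,274,276,360,362,368): print(u,[(v,T[v,u].round(1)) for v in range(288,305,3)][:5])
s=arm.state();R=cv2.Rodrigues(np.array(s['eef_rot'],float))[0]
a=np.radians(11.91); ux=np.array([np.cos(a),np.sin(a),0]);uy=np.array([-ux[1],ux[0],0]);C=np.array([.5611,.1789,0])
print(s['eef_pos'],(R.T@(C+.0261*ux+.0008*uy+[0,0,.0125]-np.array(s['eef_pos']))*1000).round(1))
print(R.round(4))
E
```

```text
268 [(288, array([ 51.1,  99. , -41.7])), (291, array([ 54.4, 100.1, -42. ])), (294, array([-10.2, -35.6, -21.2])), (297, array([-10.3, -38.7, -20.8])), (300, array([-10. , -40.7, -20.5]))]
274 [(288, array([ 51.9, 100.7, -36.8])), (291, array([ 53.9,  99.1, -36.7])), (294, array([-10.3, -35.8, -18.6])), (297, array([ -9.3, -36.7, -18.5])), (300, array([ -8. , -36.8, -18.6]))]
276 [(288, array([ 51.7, 100.3, -35.1])), (291, array([ 53.7,  98.6, -35. ])), (294, array([ -7.3, -29.8, -18.5])), (297, array([ -6.4, -30.9, -18.4])), (300, array([ -5.4, -31.8, -18.4]))]
360 [(288, array([51.4, 99.7, 36. ])), (291, array([53.9, 99. , 36. ])), (294, array([ -9.5, -34.3,  18. ])), (297, array([-10.3, -38.6,  17.5])), (300, array([-10.2, -41.1,  17.2]))]
362 [(288, array([51.2, 99.2, 37.6])), (291, array([ 54.5, 100.1,  37.9])), (294, array([-10.1, -35.5,  18.7])), (297, array([-10.2, -38.5,  18.4])), (300, array([ -9.9, -40.5,  18.1]))]
368 [(288, array([51.5, 99.8, 42.8])), (291, array([53.8, 98.7, 42.7])), (294, array([-10.2, -35.7,  21.3])), (297, array([ -9.7, -37.4,  21. ])), (300, array([ -9.9, -40.6,  20.6]))]
[0.51341467 0.16878457 0.10006898] [-75.1  87.4  -0.8]
[[-9.785e-01 -2.600e-03  2.062e-01]
 [-2.062e-01 -2.000e-04 -9.785e-01]
 [ 2.600e-03 -1.000e+00 -3.000e-04]]
```

>>> arm_command:
  increments:
    - {"xyz": [-40,0,-0.8],"twist": 0}
    - {"xyz": [-75,0,-0.8],"twist": 0}
    - {"xyz": [-75,20,-0.8],"twist": 0}
    - {"xyz": [-75,50,-0.8],"twist": 0}
    - {"xyz": [-75,75,-0.8],"twist": 0}
    - {"xyz": [-75,86,-0.8],"twist": 0}
    - {"xyz": [-75,86,-0.8],"twist": 0}
  gripper: 1

```text
clock: 8.57
eef_pos: [0.5861, 0.185, 0.0143]
eef_rot: [-0.224, 2.113, -2.113]
ft_force: [0.9, 0.5, -0.1]
opening: 0.0852
```

```bash
python3 tilt.py w5; python3 - <<'E'
from h import *
im,d,s=grab('side','s5')
cv2.imwrite('pics/s5c.png',cv2.resize(cv2.imread('pics/s5.png')[250:370,190:370],None,fx=4,fy=4))
a=np.radians(11.91); ux=np.array([np.cos(a),np.sin(a)]);uy=np.array([-ux[1],ux[0]])
e=s['eef_pos'];print(e,(e[:2]-np.array([.5611,.1789]))@np.c_[ux,uy])
E
```

```text
[0.58606895 0.18499276 0.01426515] [ 0.9  0.5 -0.1] 0.08515068218388608
plane [0.10058459 0.00462626 0.05095767] tilt 0.10024742246706381
rect centre in rest frame(x along slope) ((30.162433624267578, 1.119429111480713), (19.78142547607422, 16.39609146118164), 1.0337700843811035)
[0.58721261 0.18513686 0.01554801] [0.02683762 0.00071361]
```

View pics/s5c.png

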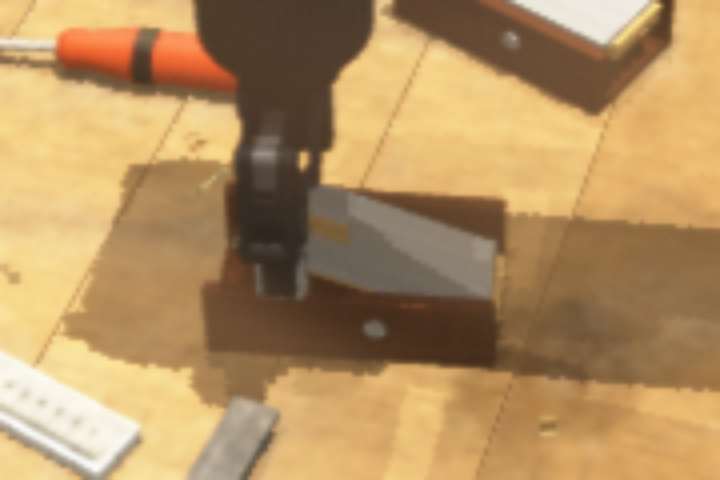

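View pics/w5.png

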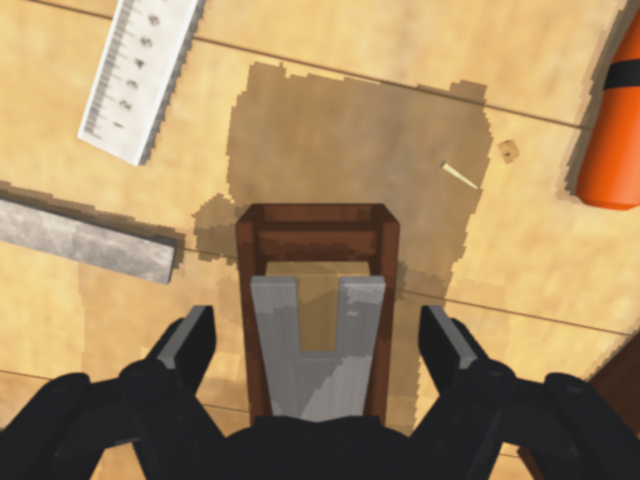

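The open pads at (200,330) and (435,330) straddle the tipped plate, which is centred at about (318,330). I'll close the gripper.

>>> arm_command:
  increments:
    - {"xyz": [0,2,0],"twist": 0}
    - {"xyz": [0,2,0],"twist": 0}
    - {"xyz": [0,2,0],"twist": 0}
    - {"xyz": [0,2,0],"twist": 0}
    - {"xyz": [0,2,0],"twist": 0}
    - {"xyz": [0,2,0],"twist": 0}
  gripper: -1

```text
clock: 9.43
eef_pos: [0.5881, 0.1852, 0.0143]
eef_rot: [-0.219, 2.111, -2.111]
ft_force: [-0.4, -0.2, 4.9]
opening: 0.0483
```

```bash
python3 - <<'E'
from h import *
im,d,s=grab('side','s6')
cv2.imwrite('pics/s6c.png',cv2.resize(cv2.imread('pics/s6.png')[250:370,190:370],None,fx=4,fy=4))
print(s['eef_pos'],np.round(s['ft_force'],1),s['opening'])
E
```

```text
[0.58811931 0.18519497 0.01428999] [-0.4 -0.2  4.9] 0.04830006123188516
```

View pics/s6c.png

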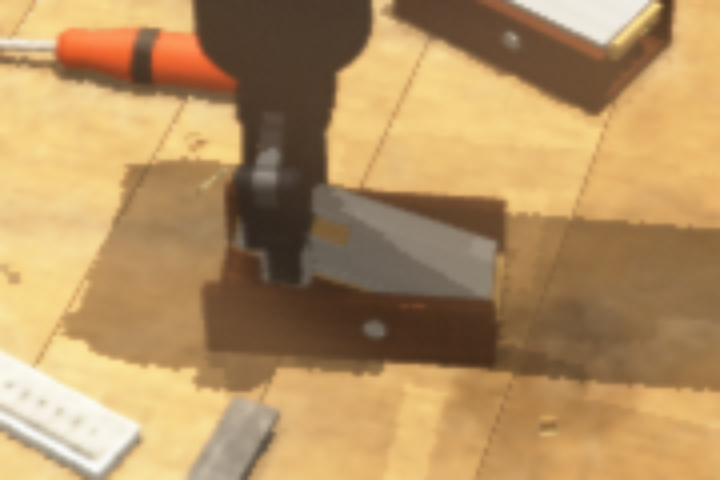

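>>> arm_command:
  increments:
    - {"xyz": [0,-4,0],"twist": 0}
    - {"xyz": [0,-10,0],"twist": 0}
    - {"xyz": [0,-25,0],"twist": 0}
    - {"xyz": [0,-50,0],"twist": 0}
    - {"xyz": [0,-75,0],"twist": 0}
    - {"xyz": [0,-100,0],"twist": 0}
    - {"xyz": [0,-120,0],"twist": 0}
    - {"xyz": [0,-120,0],"twist": 0}

```text
clock: 10.48
eef_pos: [0.589, 0.1854, 0.1361]
eef_rot: [-0.215, 2.11, -2.11]
ft_force: [0.8, -0.5, -2.5]
opening: 0.0481
```

```bash
python3 - <<'E'
from h import *
im,d,s=grab('side','s7'); grab('wrist','w7')
cv2.imwrite('pics/s7c.png',cv2.resize(cv2.imread('pics/s7.png')[170:370,150:410],None,fx=3,fy=3))
print(s['eef_pos'],np.round(s['ft_force'],1),s['opening'])
E
```

```text
[0.58896383 0.18535087 0.13611873] [ 0.8 -0.5 -2.5] 0.04806823754712354
```

View pics/s7c.png

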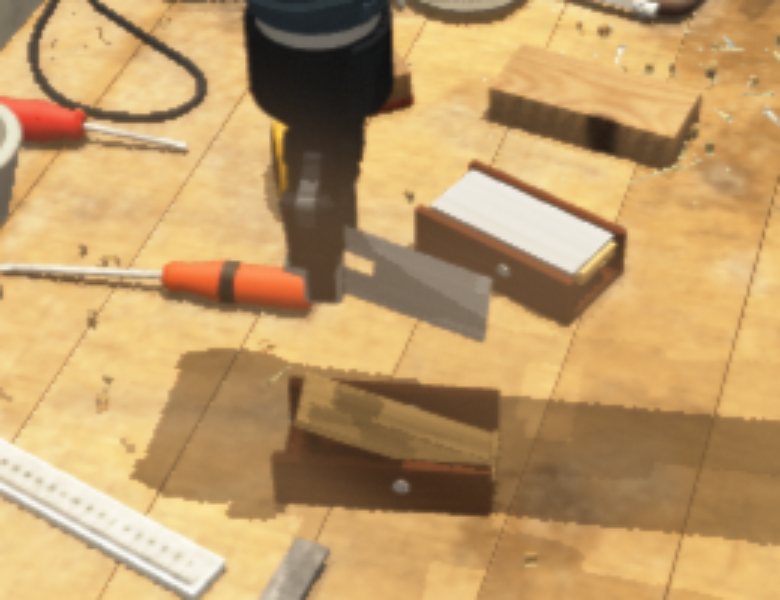

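View pics/w7.png

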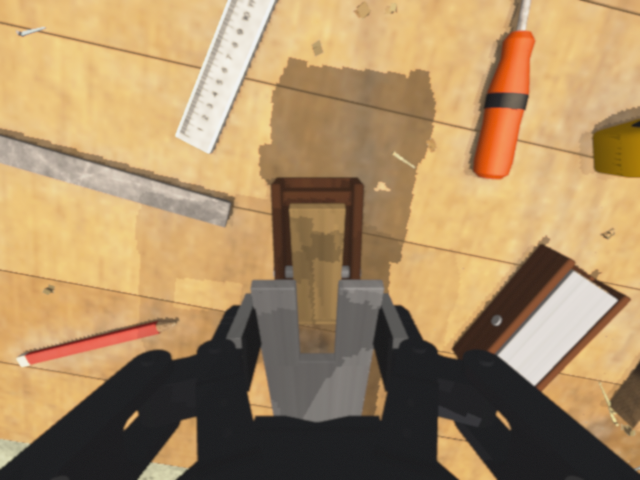

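```bash
cat > inhand.py <<'E'
from h import *
import sys
def inhand(t):
    D=np.load(f'pics/{t}.npz');s=dict(eef_pos=D['p'],eef_rot=D['r']);P=cloud(D['d'],cam('wrist',s))
    R=cv2.Rodrigues(D['r'])[0];T=(P-D['p'])@R*1000
    f=(abs(abs(T[...,2])-15)<5)&(T[...,0]>-25)&(T[...,0]<20)&(D['d']>0)&(D['d']<.25)&(T[...,1]>-60)
    f[:,:250]=0;f[:,390:]=0;f[410:]=0
    A=np.c_[T[...,0][f],T[...,2][f],np.ones(f.sum())];k=np.linalg.lstsq(A,T[...,1][f],rcond=None)[0]
    r=abs(A@k-T[...,1][f]);A=A[r<3];k=np.linalg.lstsq(A,T[...,1][f][r<3],rcond=None)[0]
    th=np.arctan(k[0]);print('top plane y=',k.round(3),'tilt',th.round(4),'n',len(A))
    # edges
    on=f.copy();on=(D['d']>0)&(abs(T[...,1]-(T[...,0]*k[0]+T[...,2]*k[1]+k[2]))<2)&(abs(T[...,2])<30)&(abs(T[...,0])<60)&(D['im'].max(2)>85)
    xs=T[...,0][on&(abs(abs(T[...,2])-16)<5)];fx=np.percentile(xs,.5)
    w=on&(T[...,0]<-16);print('front x',fx,'width',np.percentile(T[...,2][w],[1,99]).round(1))
    # yaw: front edge line
    pts=[]
    for zz in list(np.arange(-22,-10,2))+list(np.arange(12,24,2)):
        m=on&(abs(T[...,2]-zz)<1.2)
        if m.any(): pts.append((zz,T[...,0][m].min()))
    pts=np.array(pts);print('front edge yaw',np.polyfit(pts[:,0],pts[:,1],1).round(3))
    return k,th,fx
if __name__=='__main__':
    k,th,fx=inhand(sys.argv[1])
    g=60+fx/np.cos(th)   # grip (x=0) distance ahead of centre
    yu=k[2]+5/np.cos(th)
    print('g',g,'underside y at grip',yu,'tail bottom: x',fx+120*np.cos(th),'y',k[2]+5+k[0]*(fx+120*np.cos(th)))
E
python3 inhand.py w7
python3 - <<'E'
from h import *
s=arm.state();print(s['eef_pos'],cv2.Rodrigues(np.array(s['eef_rot'],float))[0].round(4),s['ft_force'].round(1) if hasattr(s['ft_force'],'round') else s['ft_force'])
E
```

```text
top plane y= [ 3.8000e-01  1.0000e-03 -4.3541e+01] tilt 0.3629 n 970
front x -21.911175360964997 width [-25.   23.9]
front edge yaw [  0.    -22.328]
g 36.56229184862022 underside y at grip -38.19310673254047 tail bottom: x 90.2730461650211 y -4.262401360251204
[0.5870922  0.18512285 0.13311664] [[-9.785e-01 -1.000e-03  2.063e-01]
 [-2.063e-01 -1.000e-04 -9.785e-01]
 [ 1.000e-03 -1.000e+00 -1.000e-04]] [-0.1 -0.2 -2.5]
```

```bash
python3 - <<'E'
from h import *
s=arm.state();R=cv2.Rodrigues(np.array(s['eef_rot'],float))[0]
for T in ([.5536,-.2063,.131],[.5536,-.2063,.06]): print((R.T@(np.array(T)-s['eef_pos'])*1000).round(1))
th=np.radians(-7.73)-np.arctan2(-R[1,0],-R[0,0]);print('twist',-th)
E
```

```text
[113.5   2.2 376.1]
[113.5  73.2 376.1]
twist 0.3427278665854566
```

>>> arm_command:
  increments:
    - {"xyz": [10,0,25],"twist": 0}
    - {"xyz": [22,0,70],"twist": 0.1}
    - {"xyz": [35,0,115],"twist": 0.2}
    - {"xyz": [50,0,160],"twist": 0.3}
    - {"xyz": [64,0,210],"twist": 0.343}
    - {"xyz": [78,0,260],"twist": 0.343}
    - {"xyz": [92,0,305],"twist": 0.343}
    - {"xyz": [104,0,345],"twist": 0.343}
    - {"xyz": [111,10,367],"twist": 0.343}
    - {"xyz": [113.5,40,376],"twist": 0.343}
    - {"xyz": [113.5,60,376],"twist": 0.343}
    - {"xyz": [113.5,73,376],"twist": 0.343}
    - {"xyz": [113.5,73,376],"twist": 0.343}
    - {"xyz": [113.5,73,376],"twist": 0.343}

```text
clock: 12.32
eef_pos: [0.5549, -0.206, 0.0616]
eef_rot: [-0.147, -2.152, 2.153]
ft_force: [0.9, 0.2, -1.7]
opening: 0.0485
```

```bash
python3 - <<'E'
from h import *
im,d,s=grab('side','s8'); grab('wrist','w8'); grab('top','t8')
cv2.imwrite('pics/s8c.png',cv2.resize(cv2.imread('pics/s8.png')[110:310,210:470],None,fx=3,fy=3))
s=arm.state();R=cv2.Rodrigues(np.array(s['eef_rot'],float))[0]
print(s['eef_pos'],np.round(s['ft_force'],1),s['opening'],np.degrees(np.arctan2(-R[1,0],-R[0,0])))
print((R.T@(np.array([.5536,-.2063,.06])-s['eef_pos'])*1000).round(1))
E
python3 inhand.py w8
```

```text
[ 0.55487051 -0.20637693  0.06183104] [ 0.1 -0.1 -2.7] 0.04802490881973983 -7.728312865913198
[1.3 1.8 0.1]
top plane y= [0. 0. 0.] tilt 0.0 n 0Traceback (most recent call last):
  File "inhand.py", line 23, in <module>
    k,th,fx=inhand(sys.argv[1])
            ~~~~~~^^^^^^^^^^^^^
  File "inhand.py", line 13, in inhand
    xs=T[...,0][on&(abs(abs(T[...,2])-16)<5)];fx=np.percentile(xs,.5)
                                                 ~~~~~~~~~~~~~^^^^^^^
    return _quantile_unchecked(
        a, q, axis, out, overwrite_input, method, keepdims, weights)
    return _ureduce(a,
                    func=_quantile_ureduce_func,
    ...<5 lines>...
                    overwrite_input=overwrite_input,
                    method=method)
    r = func(a, **kwargs)
    result = _quantile(arr,
                       quantiles=q,
    ...<2 lines>...
                       out=out,
                       weights=wgt)
    slices_having_nans = np.isnan(arr[-1, ...])
                                  ~~~^^^^^^^^^
IndexError: index -1 is out of bounds for axis 0 with size 0
```

View pics/s8c.png

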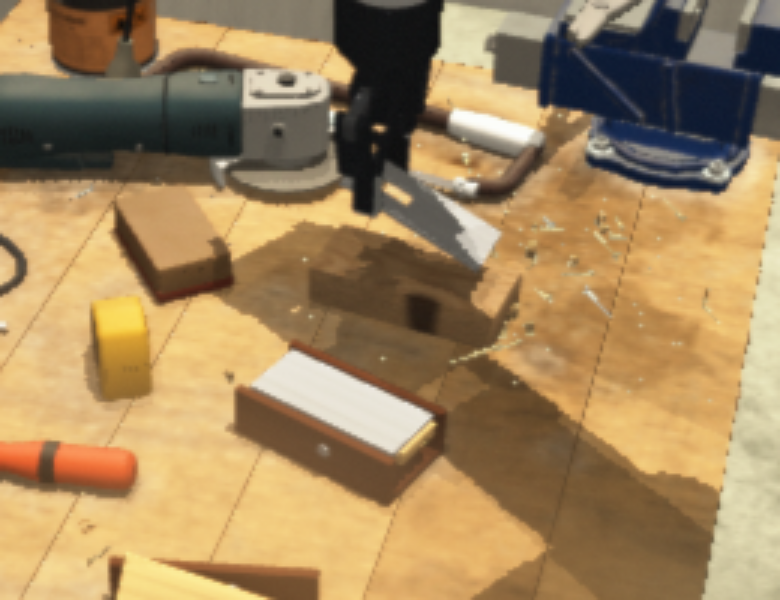

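View pics/w8.png

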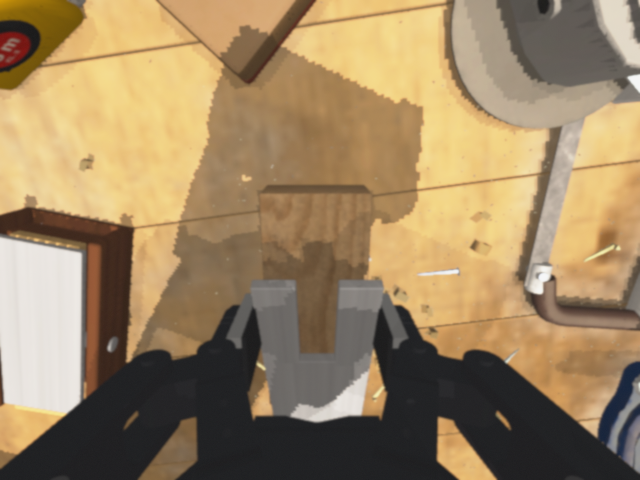

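```bash
python3 - <<'E'
from h import *
D=np.load('pics/w8.npz');s=dict(eef_pos=D['p'],eef_rot=D['r']);c=cam('wrist',s);P=cloud(D['d'],c)
R=cv2.Rodrigues(D['r'])[0];T=(P-D['p'])@R*1000
print(D['p'],R.round(3),c[0].round(1))
print(D['d'][340,275],T[340,275],T[220,315],P[220,315],T[300,275],T[380,300])
b=(abs(P[...,2]-.0335)<.005)&(D['d']>0)
for v in (195,205,215,230,245,260):
    r=np.where(b[v,200:420])[0]+200; print(v,r.min(),r.max(),T[v,r.min()].round(1),T[v,r.max()].round(1))
for u in (280,300,315,330,350):
    r=np.where(b[150:280,u])[0]+150; print(u,r.min(),T[r.min(),u].round(1))
E
```

```text
[ 0.55501451 -0.20622421  0.06185682] [[-0.991  0.002 -0.134]
 [ 0.134 -0.001 -0.991]
 [-0.002 -1.     0.001]] [[350.6   0.  316.8]
 [  0.  350.6 240.5]
 [  0.    0.    1. ]]
0.1503826 [  9.40822029 -40.20960736 -18.06592918] [-26.26405547  27.44609525  -1.17887177] [ 0.58124896 -0.20860904  0.03446075] [-14.63591026 -49.86225791 -16.08227155] [ 40.91185456 -27.00674576  -8.42398921]
195 259 371 [-40.7  29.  -33.3] [-40.8  27.9  30.8]
205 259 371 [-35.   28.  -33.4] [-34.8  29.2  31.3]
215 260 370 [-29.3  27.4 -33. ] [-29.   28.6  30.9]
230 261 369 [-20.2  27.5 -32.9] [-19.9  28.5  30.7]
245 261 369 [-10.4  29.2 -33.6] [-10.6  28.5  31.1]
260 262 368 [ -1.2  28.1 -33.3] [-1.7 26.7 30.6]
280 191 [-42.4  32.4 -21.5]
300 191 [-42.3  32.8  -9.9]
315 191 [-42.3  32.5  -1.2]
330 191 [-42.3  32.5   7.5]
350 191 [-42.3  32.7  19.2]
```

```bash
sed -i 's/(T\[...,1\]>-60)/(T[...,1]>-60)\&(T[...,1]<-15)/' inhand.py; python3 inhand.py w8
```

```text
top plane y= [ 3.8800e-01 -1.0000e-03 -4.3632e+01] tilt 0.3701 n 3607
front x -21.749431955832343 width [-24.6  24.2]
front edge yaw [ 4.0000e-03 -2.2137e+01]
g 36.67104090032808 underside y at grip -38.26931729809597 tail bottom: x 90.12576245593144 y -3.666208613733957
```

>>> arm_command:
  increments:
    - {"xyz": [2.2,12,-0.9],"twist": 0}
    - {"xyz": [2.2,24,-0.9],"twist": 0}
    - {"xyz": [2.2,30,-0.9],"twist": 0}
    - {"xyz": [1.5,34,-0.9],"twist": 0}
    - {"xyz": [0.8,36,-0.9],"twist": 0}
    - {"xyz": [0.1,38,-0.9],"twist": 0}
    - {"xyz": [-0.4,40,-0.9],"twist": 0}
    - {"xyz": [-0.4,40,-0.9],"twist": 0}

```text
clock: 13.48
eef_pos: [0.5551, -0.2054, 0.021]
eef_rot: [-0.147, -2.152, 2.152]
ft_force: [0.8, 3.1, 4.6]
opening: 0.0479
```

```bash
python3 - <<'E'
from h import *
im,d,s=grab('wrist','w9'); print(s['eef_pos'],np.round(s['ft_force'],1),s['opening'])
E
python3 inhand.py w9
```

```text
[ 0.55513175 -0.20544784  0.02097613] [0.8 3.1 4.6] 0.04794282988094073
top plane y= [  0.256  -0.    -43.702] tilt 0.2503 n 3948
front x -21.968640743415637 width [-24.7  24.3]
front edge yaw [ 3.0000e-03 -2.2349e+01]
g 37.324824713616636 underside y at grip -38.5416526241247 tail bottom: x 94.29228583883481 y -14.59672542439527
```

The tail rests on the block, and the plate is turning in the grip (tilt now 0.25) under about 7 N. I'll carry on along the arc.

>>> arm_command:
  increments:
    - {"xyz": [-0.8,3,0],"twist": 0}
    - {"xyz": [-1.5,6,0],"twist": 0}
    - {"xyz": [-2.2,9,0],"twist": 0}
    - {"xyz": [-2.8,12,0],"twist": 0}
    - {"xyz": [-3.2,15,0],"twist": 0}
    - {"xyz": [-3.4,18,0],"twist": 0}
    - {"xyz": [-3.6,20,0],"twist": 0}
    - {"xyz": [-3.6,21,0],"twist": 0}
    - {"xyz": [-3.6,21,0],"twist": 0}

```text
clock: 14.65
eef_pos: [0.5588, -0.2064, 0.0037]
eef_rot: [-0.144, -2.151, 2.152]
ft_force: [-8.6, 6.2, 31.0]
opening: 0.0482
```

```bash
python3 - <<'E'
from h import *
im,d,s=grab('wrist','w10'); print(s['eef_pos'],np.round(s['ft_force'],1),s['opening'])
D=np.load('pics/w10.npz');P=cloud(d,cam('wrist',s));R=cv2.Rodrigues(D['r'])[0];T=(P-D['p'])@R*1000
b=(abs(P[...,2]-.0335)<.004)&(d>0)
for v in (235,245,255):
    r=np.where(b[v,200:420])[0]+200
    if len(r): print(v,r.min(),r.max(),T[v,r.min()].round(1),T[v,r.max()].round(1))
for u in (280,315,350):
    r=np.where(b[150:320,u])[0]+150
    if len(r): print(u,r.min(),T[r.min(),u].round(1))
E
python3 inhand.py w10
```

```text
[ 0.55879413 -0.20643331  0.00374608] [-8.6  6.2 31. ] 0.04824649941016638
235 239 392 [-34.7 -30.5 -32.6] [-34.5 -30.   31.3]
245 239 391 [-29.7 -28.6 -33.3] [-30.2 -30.2  31.2]
255 240 390 [-25.3 -29.1 -33.1] [-25.5 -29.6  31.2]
280 224 [-38.5 -27.  -15.7]
315 224 [-38.4 -26.8  -0.9]
350 223 [-38.7 -26.   14. ]
top plane y= [ 3.8000e-02  1.0000e-03 -4.3676e+01] tilt 0.0384 n 2511
front x -21.476490234462183 width [-24.6  24.4]
front edge yaw [ 6.0000e-03 -2.1708e+01]
g 38.50765389823656 underside y at grip -38.67219041808482 tail bottom: x 98.43498038549055 y -34.892693654202596
```

View pics/w10.png

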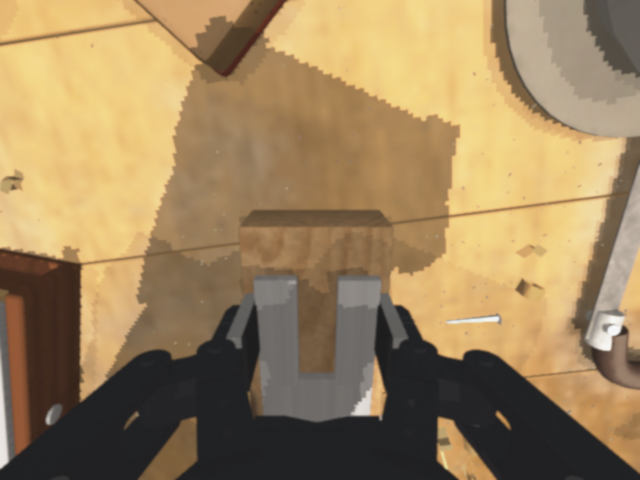

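The plate is nearly flat (0.04 rad) and centred to within about 1 mm, with the fingertips now bearing on the block. I'll ease up and then open.

>>> arm_command:
  increments:
    - {"xyz": [0,-1.5,0],"twist": 0}
    - {"xyz": [0,-3,0],"twist": 0}
    - {"xyz": [0,-3,0],"twist": 0}

```text
clock: 15.08
eef_pos: [0.5588, -0.2064, 0.0039]
eef_rot: [-0.146, -2.151, 2.153]
ft_force: [1.8, 0.2, 11.0]
opening: 0.0481
```

>>> arm_command:
  increments:
    - {"xyz": [0,0,0],"twist": 0}
    - {"xyz": [0,0,0],"twist": 0}
    - {"xyz": [0,0,0],"twist": 0}
    - {"xyz": [0,0,0],"twist": 0}
    - {"xyz": [0,-10,0],"twist": 0}
    - {"xyz": [0,-40,0],"twist": 0}
    - {"xyz": [0,-80,0],"twist": 0}
    - {"xyz": [0,-130,0],"twist": 0}
    - {"xyz": [30,-180,0],"twist": 0}
    - {"xyz": [80,-210,0],"twist": 0}
    - {"xyz": [120,-210,0],"twist": 0}
    - {"xyz": [120,-210,0],"twist": 0}
  gripper: 1

```text
clock: 16.58
eef_pos: [0.4379, -0.1893, 0.2136]
eef_rot: [-0.148, -2.15, 2.153]
ft_force: [-0.4, -0.3, -1.0]
opening: 0.0854
```

```bash
python3 - <<'E'
from h import *
for n in ('wrist','top','side'):
    im,d,s=grab(n,n+'11')
print(s['eef_pos'],np.round(s['ft_force'],1),s['opening'],s['clock'])
E
```

```text
[ 0.43962638 -0.18988439  0.21346185] [-0.2  0.5  0.8] 0.08581070696172197 16.675
```

View pics/wrist11.png

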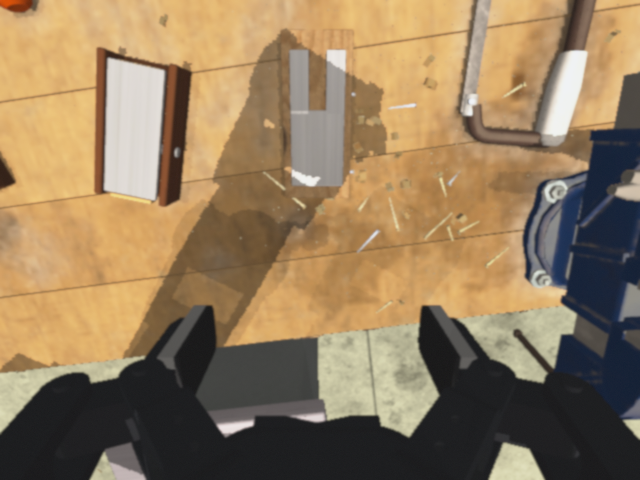

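View pics/side11.png

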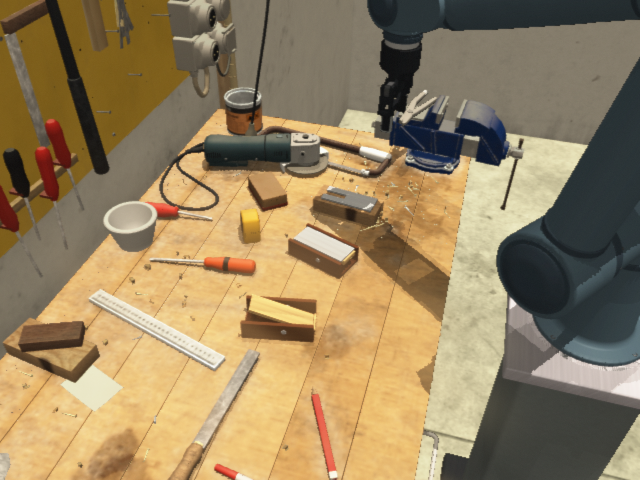

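View pics/top11.png

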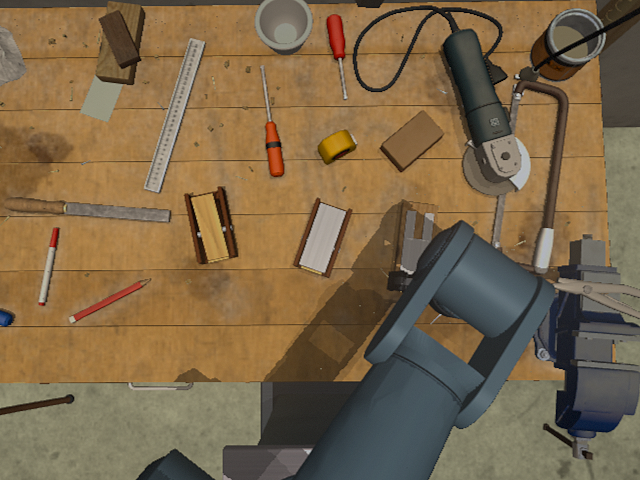

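The plate lies on the block, in the wrist view from about (290,50) to (345,186). I'll measure how well it is centred and whether it lies flat.

```bash
python3 - <<'E'
from h import *
D=np.load('pics/wrist11.npz');s=dict(eef_pos=D['p'],eef_rot=D['r']);c=cam('wrist',s);d=D['d'];P=cloud(d,c)
a=np.radians(-7.73);u=np.array([np.cos(a),np.sin(a)]);w=np.array([-u[1],u[0]])
L=P[...,:2]-[.5235,-.2022];x=L@u*1000;y=L@w*1000;z=P[...,2]*1000
near=(abs(x)<90)&(abs(y)<50)&(d>0)
def rect(m,n):
    m=(m&near).astype(np.uint8)*255
    k=max(cv2.findContours(m,0,1)[0],key=cv2.contourArea)[:,0]
    q=np.c_[x[k[:,1],k[:,0]],y[k[:,1],k[:,0]]].astype(np.float32);print(n,cv2.minAreaRect(q))
rect(z>35.8,'plate');rect(z>28,'block')
f=near&(z>36)&(abs(x)<55)
A=np.c_[x[f],y[f],np.ones(f.sum())];print('plane',np.linalg.lstsq(A,z[f],rcond=None)[0].round(4),np.percentile(z[f],[2,50,98]).round(1))
for xx in range(-80,81,10):
    m=near&(abs(x-xx)<3); print(xx,[np.median(z[m&(abs(y-yy)<2)]).round(1) for yy in (-29,-18,0,18,28) if (m&(abs(y-yy)<2)).any()])
E
python3 - <<'E'
import sys;sys.path.insert(0,'.')
import os;os.chdir('.')
from h import *
D0=np.load('pics/top0.npz');D1=np.load('pics/top11.npz')
print('plain diff',np.abs(D0['im'][205:265,302:342].astype(int)-D1['im'][205:265,302:342]).mean())
c=cam('top')
for D in(D0,D1):
    hsv=cv2.cvtColor(D['im'],cv2.COLOR_RGB2HSV);m=((hsv[...,1]<45)&(hsv[...,2]>120)).astype(np.uint8);k=np.zeros_like(m);k[190:285,285:360]=m[190:285,285:360]
    k=max(cv2.findContours(k,0,1)[0],key=cv2.contourArea)[:,0];print(cv2.minAreaRect((onplane(k,.04,c)[:,:2]*1000).astype(np.float32)))
E
```

```text
plate ((-78.2723388671875, -0.00261688232421875), (23.395793914794922, 99.98976135253906), 0.03583110496401787)
block ((-78.2723388671875, -0.00261688232421875), (23.395793914794922, 99.98976135253906), 0.03583110496401787)
plane [-4.00000e-04 -4.00000e-04  3.91489e+01] [37.5 39.2 40.7]
-80 [np.float64(1.5), np.float64(320.5), np.float64(323.0), np.float64(319.5), np.float64(3.1)]
-70 [np.float64(324.8), np.float64(331.5), np.float64(34.0), np.float64(335.3), np.float64(328.3)]
-60 [np.float64(33.8), np.float64(39.1), np.float64(39.2), np.float64(39.2), np.float64(34.0)]
-50 [np.float64(33.9), np.float64(39.1), np.float64(39.2), np.float64(39.0), np.float64(34.0)]
-40 [np.float64(34.2), np.float64(39.3), np.float64(39.4), np.float64(39.4), np.float64(34.6)]
-30 [np.float64(34.2), np.float64(39.4), np.float64(39.3), np.float64(39.5), np.float64(34.2)]
-20 [np.float64(33.8), np.float64(39.2), np.float64(39.2), np.float64(39.0), np.float64(34.0)]
-10 [np.float64(34.3), np.float64(38.8), np.float64(39.2), np.float64(39.4), np.float64(34.1)]
0 [np.float64(34.3), np.float64(39.0), np.float
[... 326 characters left out ...]
]
40 [np.float64(33.9), np.float64(39.0), np.float64(34.3), np.float64(39.3), np.float64(34.1)]
50 [np.float64(33.9), np.float64(39.3), np.float64(34.3), np.float64(39.3), np.float64(34.3)]
60 [np.float64(34.2), np.float64(34.2), np.float64(34.2), np.float64(34.3), np.float64(34.3)]
70 [np.float64(34.1), np.float64(33.9), np.float64(34.3), np.float64(33.9), np.float64(34.2)]
80 [np.float64(1.3), np.float64(1.2), np.float64(1.2), np.float64(1.1), np.float64(1.2)]
plain diff 8.856666666666667
((534.26416015625, -29.911460876464844), (52.092926025390625, 119.75491333007812), 70.2664794921875)
((534.2416381835938, -29.860671997070312), (52.140586853027344, 119.84434509277344), 70.34758758544922)
```

```bash
python3 - <<'E'
from h import *
D=np.load('pics/wrist11.npz');s=dict(eef_pos=D['p'],eef_rot=D['r']);c=cam('wrist',s);d=D['d'];P=cloud(d,c)
a=np.radians(-7.73);u=np.array([np.cos(a),np.sin(a)]);w=np.array([-u[1],u[0]])
L=P[...,:2]-[.5235,-.2022];x=L@u*1000;y=L@w*1000;z=P[...,2]*1000
near=(abs(x)<90)&(abs(y)<50)&(d>0)&(z<50)
near[260:]=0
def rect(m,n):
    m=(m&near).astype(np.uint8)*255
    k=max(cv2.findContours(m,0,1)[0],key=cv2.contourArea)[:,0]
    q=np.c_[x[k[:,1],k[:,0]],y[k[:,1],k[:,0]]].astype(np.float32);print(n,cv2.minAreaRect(q), q.min(0),q.max(0))
rect(z>36.6,'plate');rect(z>31,'block')
E
```

```text
plate ((-2.9373855590820312, 1.2006855010986328), (50.10163116455078, 119.302001953125), 89.75897979736328) [-62.545025 -24.043095] [56.732037 26.465065]
block ((-0.9281158447265625, 1.5237712860107422), (65.12603759765625, 149.29452514648438), 89.90789031982422) [-75.608864 -31.005753] [73.692406 34.185764]
```

```bash
python3 -c "
from workcell import arm
print(arm.state()['clock'],arm.state()['ft_force']);print(arm.sign_off())"
```

```text
16.725 [-0.15334506  0.09507968  0.08358697]
the job is handed in; nothing more can be done
None
```

The slotted plate now lies flat on the pine block, lengthwise and in the middle. I handed the job in at 16.7 s with the arm clear of everything.

I pressed the tail down until the tongue tipped to about 0.376 rad, and it stayed there when let go. I then gripped the plate by its long edges about 37 mm from its middle, lifted it, and lowered it tail first onto the block so that it turned flat in the grip.

**Last checks:**
- **Placing:** the plate sits about 2 mm lengthwise and 0.3 mm sideways from the block's middle, turned by about 0.15°. Its top is level at about 39 mm over its whole length.
- **Plain plate:** it measures the same before and after, within 0.1 mm.

**What disagreed:**
- **Fingertips:** the real tips were about 33 mm behind the reported TCP, by both the wrist and side cameras. My first press met nothing, and I worked from the measured tips after that.
- **Block position:** the top and wrist cameras differed by about 2 mm along the block's length.
- **Forces:** the highest press on the tail was about 15 N in the last step, at the hard stop, against the 3 to 10 N you gave. The fingertips briefly bore on the block with about 31 N as the plate came flat. The highest readings stayed under the 40 N and 120 N limits, though I only read forces at the end of each move.

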